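# Fit the sprung dust cap to the detector's window port

## Robot

A 7-joint arm with a two-finger parallel gripper is mounted at the origin on the work surface. World frame = base frame: x ahead of the robot, y to its left, z up, the work surface at z = 0. Lengths are in m, angles in degrees, forces in N, time in s.
With the tool pointing down it reaches from about 0.4 to 0.875 m from the base axis. Payload 19.3 kg.
Tool frame: the origin (TCP) lies midway between the tips of the shut fingers; the grasp point (between the pads) lies env.tcp_to_grasp behind it (env.tcp_to_grasp is the distance from the TCP to the grasp point, in m); z points along the fingers, y is the direction in which the jaws open and shut (so a half turn about z gives the same grasp; the last joint's range is limited). The gripper opens to 85 mm and grips with 20 to 120 N. Pads are 22 mm wide; open, the fingers measure 114 mm over their backs; the gripper's body (76 mm by 85 mm) begins 54 mm behind the grasp point. The pads swing forward as they close: fully open they stand 13 mm farther back than shut.
Start: joints at [71.379, 29.874, -2.08, 91.645, 1.215, 58.505, -6.463], TCP at [0.158, -0.605, 0.231] pointing down, gripper open.
Joint ranges: [-166.77, 166.77], [-17.47, 122.26], [-85.68, 81.53], [9.62, 139.38], [-72.42, 252.41], [9.2, 110.78], [-144.41, 144.41]. Speed limits (degrees/s): [108.29, 108.29, 136.94, 136.94, 172.46, 172.46, 172.46].

## Interface

Orientations are given as a 3x3 rotation matrix whose columns are the frame's x, y, z axes.
In Python, from bench import env gives the robot as it stands.
- The arm moves only by the tool jog_arm, never from a script. Its argument "increments" is a list of rows, each a list of 2 entries, a list of its own where there are three numbers: the shift along the tool's x, y, z in cm, then the turn, a rotation vector about the tool's x, y, z in rad. A call has 1 to 10 rows; each row is the pose to reach, as a shift and turn from the pose commanded when the call began, along the tool's axes at that moment; what a row does not reach only later rows make up. A row lasts 1/12 s, in which the tool goes at most 41.7 mm and 7.16 degrees, less where a joint would pass 70% of its speed; a pose out of reach is approached as far as the arm can. A call with a gripper value outside its range is refused whole. "hand" is the gripper's target within -1 to 1 (shut at 1, half-way at 0, fully open at -1), set as the call begins (left out, the last holds). The fingers move at their own pace and stop on an object; "grip_force" is the grip in N (left out, the last holds). Time passes only in rows, so rows that repeat a pose let the fingers close. It gives the time, the measured TCP pose, the force and the opening at its end, in the units of the state.
- env.read_state(): the state, without advancing time (a new reading comes with each control period).
- env.snapshot(name): name is "scene" or "top" or "wrist"; returns the picture (480x640x3 uint8, red, green, blue); there is no depth.
- env.camera_model(name): a dict with "fx", "fy", "cx", "cy" (pixels), "position" and "rotation" of the camera in the world. Camera axes: x right, y down, z forward; pixel columns grow to the right and rows downward; lengths in m; the calibration is good to about 2 mm. The wrist camera is an equidistant fisheye: a pixel r from the principal point sees the ray r / f radians off the axis. A picture is of the moment at which its call begins: read the wrist's pose just before it. camera_model takes no time and is no camera call; for the wrist camera it gives the pose at the moment of the call.
- env.job_done(): hands the job in, once; it reports no verdict.
The state is a dict: "clock": time; "joint_pos": joint angles; "qd": joint speeds; "tau": joint torques, N m; "eef_pos": TCP position; "ee_rot": TCP orientation; "ft_force": force on the tool from outside, world axes, zero at the start; "wrist_torque": the same for the moment, N m; "width": opening from 0.0 (shut) to 1.0 (fully open).
Only numpy, scipy, OpenCV 4.12 (cv2) and the standard library are available. Lean on these libraries where they do the work, as an engineer would, in place of code of your own. Each camera call takes 0.05 s, during which the arm holds its last target.

## Task

Put the red dust cap on the detector's open window port: take it by its two black sprung tabs and keep them pinched, lower it into the rim, turn it gently while it rests there until its notches drop over the rim's two locating keys, and push it fully home against the springy seal. Then let the tabs spring out under the rim so that the cap stays locked down by itself, and take the hand away. Be gentle with the port, and leave everything else on the table alone.

Things in the scene. Friction and masses are not known exactly. Their poses are not given: they have to be found in the camera images.
- cap: Red round dust cap, about 75 g, right way up on the dark mat (3 mm thick). Origin: centre of its plug's underside. z up, y the line on which its two black tabs move, x to the notches. Plug 58 mm across, z 0 to 11 mm; flange 82 mm across, z 11 to 15 mm. Two notches 8 mm wide, open below, at the plug's +x and -x sides, under white bars on the flange. Same after half a turn.
- tab_grip (a point): Point on the cap's axis, 39 mm above its origin, midway between the tabs: a height to pinch them at. Tabs: upright, z 15 to 41 mm from cap origin, 20 mm wide (x), 5 mm thick, outer faces 48 mm apart (along y) when free, 36 mm when pinched to their inner stops. Sprung outwards, each 4 N free, 10 N at the stop; a 15 to 25 N grip holds them there. Fingertips may bear on the flange.
- tab_left (a joint): Travel of the +y tab towards the middle, m: 0 free (sprung out), 0.006 at its inner stop. Each tab carries a lug low on the plug (z 0.7 to 4 mm over cap origin, 12 mm wide) reaching 35 mm from the axis when free, 29 mm when pinched to the stop. With free tabs the cap cannot enter the port.
- tab_right (a joint): The same for the -y tab: 0 free, 0.006 m pinched to its stop
- detector: White box on four rubber feet, fixed to the table, 170 x 200 x 75 mm (x, y, height), with an aluminium collar, the window port, in the middle of its top. Origin: centre of its underside at table height; z up.
- port_rim (a point): Centre of the port's opening, level with the collar's flat top, 95 mm above the table; axes as the detector's. Collar 92 mm across, opening 66 mm at the top, tapering to 61 mm within 2.5 mm; the lip ends 5 mm below the top. Under the lip the bore is 76 mm wide, 20 mm deep in all. More than 30 N between cap and port harms it; 10 N is plenty.
- key_level (a point): Point on the port's axis 5 mm below the rim, at the tops of two opposite brass keys, 5 mm wide, reaching in to 22 mm from the axis. The line of the keys is turned about z by an unmeasured angle, 0.1 to 1.0 rad from the port's x axis. Unless its notches are over the keys (to about 0.05 rad) the cap's plug stops here; turned there under a light push, it drops when they meet; turned on after that, it jams.
- cap_locked (a point): Point on the port's axis 9 mm below the rim, where the locked cap's origin rests. A black sprung seal ring, 68 to 74 mm across, stands 4 mm above the rim: met with cap origin 7 mm below the rim it resists with 3 N, rising to 5 N as the flange meets the collar, origin 11 mm below (fully home). Tabs let go there, the lugs spring out under the lip and the seal lifts the cap 2 mm till they bear on it.
- bottle: amber bottle, 60 mm across, 140 mm tall, bystander; origin under its centre
- canister: steel can, 56 mm across, 110 mm tall, bystander; origin under its centre
- beaker: white cup, 64 mm across, 75 mm tall, bystander; origin under its centre
- wrench: steel wrench lying flat, bystander
- screwdriver: screwdriver lying flat, bystander
- blank_plug: grey solid plug without tabs, 68 mm across, 30 mm tall, bystander (not the cap that is wanted); origin under its centre
- carton: cardboard box 80 x 110 x 50 mm, bystander; origin under its centre
Not all that is in view belongs to the job. Several things look just like the cap: the one meant starts farthest from the robot's base.

How it is judged:
By the outcome, as a careful person would: the job done as asked, in the order asked, and still so for the second after the job is handed in, with the robot touching nothing.
It also fails if it takes over 70 s, if anything falls off the work surface, if the arm or the gripper's body presses on something with over 40 N, if the wrist force passes 120 N, or if a joint passes its speed limit or range.

## Working session

There is one attempt and no reset: what is moved stays moved. The work goes in short steps, Python scripts to look and compute and a tool call to move; the robot and the scene stay as the last step left them, time stands still between calls to the robot, and variables do not carry over. Pictures are saved under pics/ and viewed, and the job is handed in when it is done.

Besides the shell and the picture viewer there is one more tool, called after "Call:" as a command line: name --argument value ..., lists and objects as JSON in quotes. jog_arm: Moves the arm, as the interface text tells. Its arguments: {"type":"object","properties":{"increments":{"type":"array"},"hand":{"type":"number"},"grip_force":{"type":"number"}},"required":["increments"]}

```bash
mkdir -p pics; ls; python3 - <<'E'
from bench import env
import cv2
for n in ("scene","top","wrist"):
    m=env.camera_model(n); print(n,m)
    im=env.snapshot(n); cv2.imwrite(f"pics/{n}0.png",im[:,:,::-1])
print(env.read_state(), env.tcp_to_grasp)
E
```

```text
pics
scene {'fx': 493.3453346598674, 'fy': 493.3453346598674, 'cx': 317.6482343482818, 'cy': 232.14392932836054, 'position': array([1.1354152 , 0.51915068, 1.15773348]), 'rotation': array([[-0.6542378 ,  0.60141633, -0.45855348],
       [ 0.75628371,  0.5180149 , -0.3996192 ],
       [-0.00279998, -0.60824251, -0.79374631]])}
top {'fx': 568.4846452231021, 'fy': 568.4846452231021, 'cx': 332.2155758156132, 'cy': 244.83733732095425, 'position': array([ 0.38663008, -0.03858107,  1.6013598 ]), 'rotation': array([[ 0.02365614, -0.99585476,  0.08782755],
       [-0.99969497, -0.02294049,  0.00914893],
       [-0.0070962 , -0.08801719, -0.99609368]])}
wrist {'fx': 371.64829954431775, 'fy': 371.64829954431775, 'cx': 319.481063681411, 'cy': 242.92368496452912, 'position': array([ 0.23880657, -0.58391048,  0.37332066]), 'rotation': array([[ 0.25172935, -0.91578033, -0.31301552],
       [-0.96779612, -0.23877825, -0.07972211],
       [-0.00173336,  0.3230036 , -0.94639615]])}
{'clock': 0.15, 'joint_pos': array([71.38029931, 29.90010274, -2.08163486, 91.66412833,  1.21481536,
       58.50328143, -6.46573075]), 'qd': array([-0.02392047, -0.08605115,  0.00764285, -0.05890723,  0.0918135 ,
       -0.01567574,  0.09618435]), 'tau': array([ 2.57089101e-03, -9.27393293e+01,  1.98109925e+00, -3.70055151e+01,
        1.80684251e-02,  6.35067117e-03, -1.23106106e-04]), 'eef_pos': array([ 0.15743532, -0.6046116 ,  0.23088449]), 'ee_rot': array([[ 9.67734241e-01,  2.51972969e-01, -2.49108344e-04],
       [ 2.51973087e-01, -9.67733949e-01,  7.53243723e-04],
       [-5.12735435e-05, -7.91708341e-04, -9.99999685e-01]]), 'ft_force': array([-0.4081881 ,  0.44862204, -0.26358487]), 'wrist_torque': array([ 0.02366966, -0.01433555,  0.00314664]), 'width': 1.0005097214605057} 0.0187
```

View pics/scene0.png

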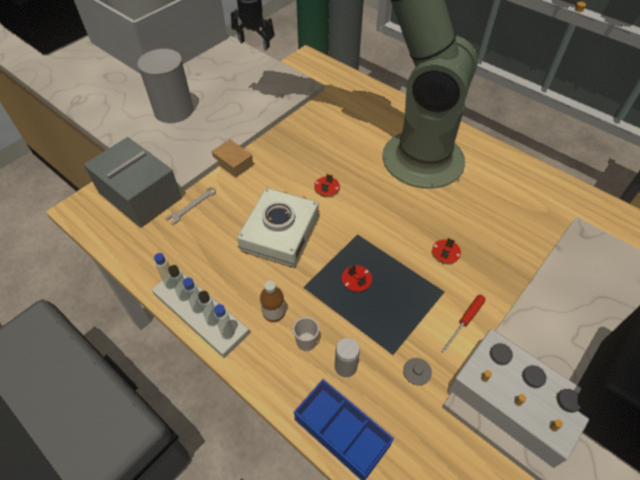

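View pics/top0.png

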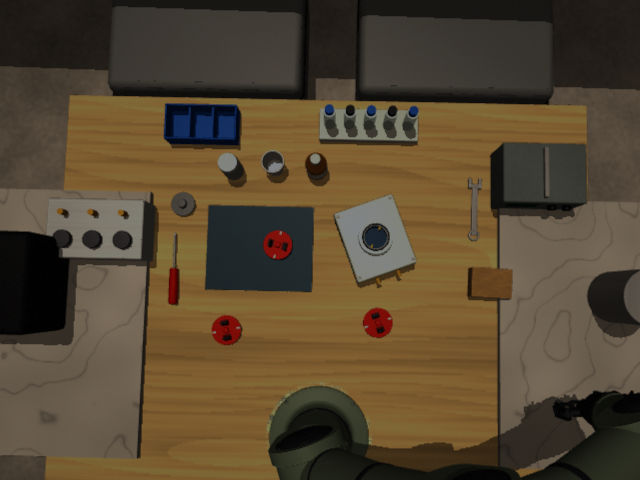

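View pics/wrist0.png

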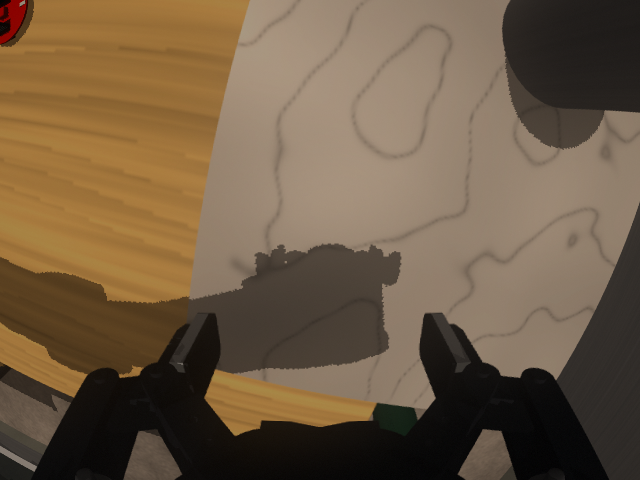

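Candidates in the top view: the red cap on the mat (278,245), red caps on the wood at (227,330) and (378,323), and the grey plug (183,204). The cap on the mat looks farthest from the base (about 320,430). I'll check it in a close crop and measure.

```bash
cat > h.py <<'E'
import numpy as np, cv2
from bench import env
def ray(m,u,v,fish=False):
    x=(u-m['cx'])/m['fx'];y=(v-m['cy'])/m['fy']
    if fish:
        r=np.hypot(x,y); s=np.sin(r)/r if r>1e-9 else 1
        d=np.array([x*s,y*s,np.cos(r)])
    else: d=np.array([x,y,1.])
    return np.array(m['rotation'])@d
def atz(m,u,v,z,fish=False):
    d=ray(m,u,v,fish);p=np.array(m['position']); return p+d*(z-p[2])/d[2]
def proj(m,P,fish=False):
    q=np.array(m['rotation']).T@(np.asarray(P)-m['position'])
    if fish:
        r=np.hypot(q[0],q[1]);t=np.arctan2(r,q[2]);k=t/max(r,1e-9);x,y=q[0]*k,q[1]*k
    else: x,y=q[0]/q[2],q[1]/q[2]
    return np.array([m['cx']+m['fx']*x,m['cy']+m['fy']*y])
def red(im):
    h=cv2.cvtColor(im,cv2.COLOR_RGB2HSV)
    return (((h[...,0]<8)|(h[...,0]>172))&(h[...,1]>150)&(h[...,2]>70)).astype(np.uint8)
E
python3 - <<'E'
from h import *
top=cv2.imread('pics/top0.png')[:,:,::-1].copy();m=env.camera_model('top')
n,l,st,c=cv2.connectedComponentsWithStats(red(top))
for i in range(1,n):
    if st[i,4]>150:
        cs,_=cv2.findContours((l==i).astype(np.uint8),0,2); 
        e=cv2.minEnclosingCircle(np.vstack(cs)); p=atz(m,*e[0],0.018); print(c[i],st[i,4],e,p,np.hypot(p[0],p[1]))
for q in [(376,237)]: print('port',atz(m,*q,0.095))
for q in [(334,212),(391,195),(415,263),(357,285)]: print('det',atz(m,*q,0.085))
a=cv2.resize(top[200:290,230:430],None,fx=4,fy=4,interpolation=cv2.INTER_CUBIC);cv2.imwrite('pics/crop1.png',a[:,:,::-1])
E
```

```text
[277.19512195 244.15679443] 574 ((277.2896728515625, 244.33026123046875), 14.672698020935059) [0.52412237 0.12965768 0.018     ] 0.5399216317643619
[172.34482759 285.4559387 ] 261 ((172.5, 285.5), 17.846668243408203) [0.40237781 0.41783499 0.018     ] 0.5800810082605813
[377.26782609 322.39652174] 575 ((377.5, 322.5), 14.714038848876953) [ 0.31389631 -0.15414278  0.018     ] 0.3497011483022268
[226.01576182 329.63047285] 571 ((225.9373321533203, 329.6504211425781), 14.680469512939453) [0.28425423 0.26401479 0.018     ] 0.38794880414380056
port [ 0.54307112 -0.14077416  0.095     ]
det [ 0.60914268 -0.02735625  0.085     ]
det [ 0.65886548 -0.1799498   0.085     ]
det [ 0.47679166 -0.2465815   0.085     ]
det [ 0.41461411 -0.09311174  0.085     ]
```

View pics/crop1.png

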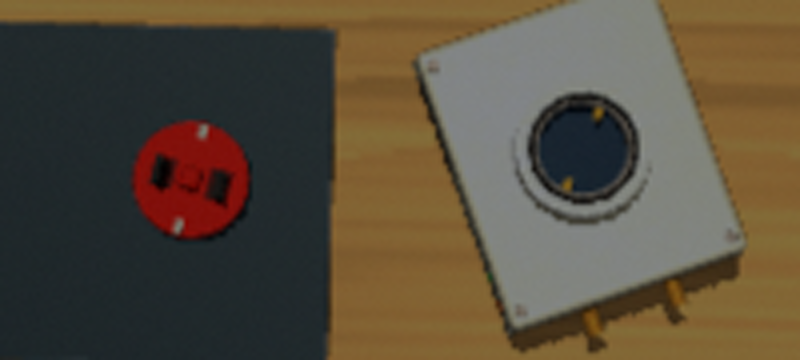

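The crop confirms the mat cap: flange centre at crop (191,180), black tabs at (161,172) and (219,187), white bars at (203,131) and (178,226). In the same crop the port is at (583,147) with brass keys at (598,112) and (568,184). Next I'll move over the port for a closer look.

Call:
jog_arm --increments '[[[1.5,-1.1,-0.3],[0,0,0.02]],[[4.5,-3.3,-0.8],[0,0,0.05]],[[7.5,-5.5,-1.4],[0,0,0.08]],[[10.5,-7.7,-2],[0,0,0.11]],[[13.5,-9.9,-2.5],[0,0,0.14]],[[16.5,-12.1,-3],[0,0,0.17]],[[19.5,-14.2,-3],[0,0,0.2]],[[22.5,-16.4,-3],[0,0,0.23]],[[25.5,-18.5,-3],[0,0,0.26]],[[28,-20.3,-3],[0,0,0.29]]]' --hand -1

```text
clock: 0.98
eef_pos: [0.3786, -0.3356, 0.2614]
ee_rot: [[0.999, -0.036, 0.0], [-0.036, -0.999, 0.0], [0.0, -0.0, -1.0]]
ft_force: [0.1, 0.2, 0.6]
width: 1.003
```

Call:
jog_arm --increments '[[[1.8,-2.4,0],[0,0,0.03]],[[3.6,-4.8,0],[0,0,0.06]],[[5.5,-7.2,0],[0,0,0.09]],[[7.5,-9.8,0],[0,0,0.12]],[[9.5,-12.4,0],[0,0,0.15]],[[11.5,-15,0],[0,0,0.18]],[[13.5,-17.6,0],[0,0,0.2]],[[15,-19.6,0],[0,0,0.22]],[[15.4,-20.2,0],[0,0,0.22]],[[15.4,-20.2,0],[0,0,0.22]]]'

```text
clock: 1.82
eef_pos: [0.5391, -0.1394, 0.2609]
ee_rot: [[0.968, -0.249, -0.0], [-0.249, -0.968, 0.001], [-0.001, -0.001, -1.0]]
ft_force: [-1.0, -0.2, 0.7]
width: 1.003
```

```bash
python3 - <<'E'
from h import *
import json
m=env.camera_model('wrist'); im=env.snapshot('wrist')
cv2.imwrite('pics/w1.png',im[:,:,::-1]); json.dump({k:np.array(v).tolist() for k,v in m.items()},open('w1.json','w'))
s=env.read_state();print(s['eef_pos'],s['ee_rot'])
E
```

```text
[ 0.53817344 -0.14111604  0.26092952] [[ 9.67973875e-01 -2.51049639e-01 -8.09651801e-04]
 [-2.51049699e-01 -9.67974198e-01  2.83005070e-05]
 [-7.90826885e-04  1.75868689e-04 -9.99999672e-01]]
```

View pics/w1.png

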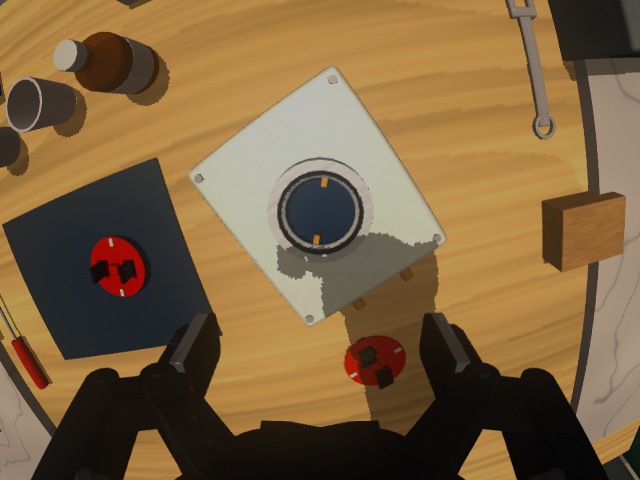

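Wrist view: port centre near (321,211), keys at (325,182) and (317,240), and the wanted cap at (118,267) with its bars at (111,242) and (123,293). I'll rectify both to top-down maps for accurate poses.

```bash
cat >> h.py <<'E'
def ortho(im,m,c,half,z,px=0.00025,fish=True):
    n=int(2*half/px)
    X=c[0]+half-(np.arange(n)+.5)*px; Y=c[1]+half-(np.arange(n)+.5)*px  # rows: x down, cols: y decreasing
    mx=np.zeros((n,n),np.float32);my=mx.copy()
    R=np.array(m['rotation']);p=np.array(m['position'])
    P=np.stack([np.repeat(X[:,None],n,1),np.repeat(Y[None],n,0),np.full((n,n),z)],-1)-p
    q=P@R
    if fish:
        r=np.hypot(q[...,0],q[...,1]);k=np.arctan2(r,q[...,2])/np.maximum(r,1e-9)
    else: k=1/q[...,2]
    return cv2.remap(im,(m['cx']+m['fx']*k*q[...,0]).astype(np.float32),(m['cy']+m['fy']*k*q[...,1]).astype(np.float32),cv2.INTER_CUBIC)
def o2w(u,v,c,half,px=0.00025): return np.array([c[0]+half-(v+.5)*px,c[1]+half-(u+.5)*px])
E
python3 - <<'E'
from h import *
import json
im=cv2.imread('pics/w1.png')[:,:,::-1].copy();m=json.load(open('w1.json'))
cp=(0.543,-0.141);cc=(0.524,0.130)
P=[ortho(im,m,cp,.06,z) for z in (0.099,0.090)]+[ortho(im,m,cc,.06,.018)]
# cap: red circle
r=red(P[2]);cs,_=cv2.findContours(r,0,2);e=cv2.minEnclosingCircle(np.vstack(cs));print('cap c',o2w(*e[0],cc,.06),e[1]*.25)
el=cv2.fitEllipse(cv2.convexHull(np.vstack(cs)));print(el,o2w(*el[0],cc,.06))
h=cv2.cvtColor(P[2],cv2.COLOR_RGB2HSV);w=((h[...,1]<60)&(h[...,2]>150)).astype(np.uint8)
n,l,st,c=cv2.connectedComponentsWithStats(w)
b=[o2w(*c[i],cc,.06) for i in range(1,n) if st[i,4]>100];print('bars',b,[st[i,4] for i in range(1,n)])
if len(b)==2: d=b[0]-b[1];print('yaw',np.degrees(np.arctan2(d[1],d[0])),(b[0]+b[1])/2,np.linalg.norm(d))
# keys
h=cv2.cvtColor(P[1],cv2.COLOR_RGB2HSV);k=((h[...,0]>12)&(h[...,0]<35)&(h[...,1]>130)&(h[...,2]>110)).astype(np.uint8)
n,l,st,c=cv2.connectedComponentsWithStats(k)
b=[(o2w(*c[i],cp,.06),st[i]) for i in range(1,n) if st[i,4]>60];print('keys',b)
b=[x[0] for x in b]
if len(b)==2: d=b[0]-b[1];print('yaw',np.degrees(np.arctan2(d[1],d[0])),(b[0]+b[1])/2,np.linalg.norm(d))
# dark disc
g=(P[0].max(2)<60).astype(np.uint8)
cs,_=cv2.findContours(g,0,2);q=max(cs,key=cv2.contourArea);el=cv2.fitEllipse(cv2.convexHull(q));print('seal',o2w(*el[0],cp,.06),np.array(el[1])*.25)
cv2.imwrite('pics/o1.png',cv2.resize(np.hstack(P),None,fx=.55,fy=.55)[:,:,::-1])
E
```

```text
cap c [0.52536697 0.12774491] 41.57920837402344
((248.6197967529297, 234.11004638671875), (328.0393371582031, 331.82843017578125), 56.54862976074219) [0.52534749 0.12772005]
bars [array([0.55806709, 0.12121617]), array([0.4915477 , 0.13663048])] [np.int32(436), np.int32(456)]
yaw -13.046686168425133 [0.52480739 0.12892333] 0.06828199070536427
keys [(array([ 0.56899151, -0.15055391]), array([264, 119,  29,  35, 633], dtype=int32)), (array([ 0.52073007, -0.13097634]), array([185, 311,  29,  37, 671], dtype=int32))]
yaw -22.080255602578227 [ 0.54486079 -0.14076513] 0.05208116687210083
seal [ 0.54487731 -0.14094558] [72.22967529 73.27398682]
```

View pics/o1.png

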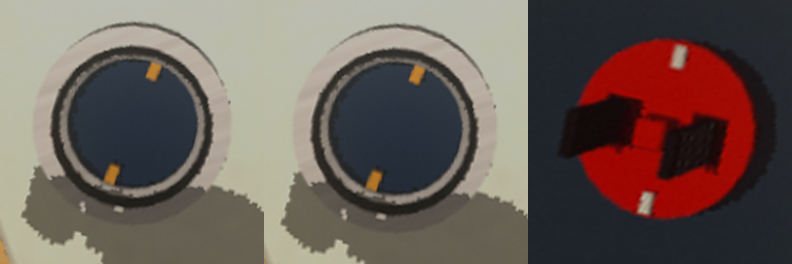

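Port centre is (0.5449,-0.1409) from both seal and keys, and the key line is at -22.1°. The cap is at about (0.525,0.128) with yaw -13°. Moving above the cap.

Call:
jog_arm --increments '[[[-0.5,-1.6,0],[0,0,0]],[[-1.3,-4.4,0],[0,0,0]],[[-2.3,-7.6,0.5],[0,0,0]],[[-3.3,-11,1],[0,0,-0.01]],[[-4.3,-14.5,2],[0,0,-0.01]],[[-5.4,-18,3],[0,0,-0.02]],[[-6.6,-21.5,4],[0,0,-0.025]],[[-7.6,-24.5,5],[0,0,-0.025]],[[-8,-25.7,5],[0,0,-0.025]],[[-8,-25.7,5],[0,0,-0.025]]]'

```text
clock: 2.7
eef_pos: [0.5251, 0.1292, 0.211]
ee_rot: [[0.974, -0.225, -0.001], [-0.225, -0.974, 0.0], [-0.001, -0.0, -1.0]]
ft_force: [0.6, 0.3, 1.0]
width: 1.001
```

```bash
cat > cap.py <<'E'
from h import *
import sys
def capfit(im,m,cc,z,tag):
    P=ortho(im,m,cc,.06,z)
    r=red(P);cs,_=cv2.findContours(r,0,2);el=cv2.fitEllipse(cv2.convexHull(np.vstack(cs)));print('cap c',o2w(*el[0],cc,.06),np.array(el[1])*.25)
    h=cv2.cvtColor(P,cv2.COLOR_RGB2HSV);w=((h[...,1]<60)&(h[...,2]>150)).astype(np.uint8)
    n,l,st,c=cv2.connectedComponentsWithStats(w)
    b=[o2w(*c[i],cc,.06) for i in range(1,n) if st[i,4]>100]
    print('bars',b)
    if len(b)==2: d=b[0]-b[1];print('yaw',np.degrees(np.arctan2(d[1],d[0])),(b[0]+b[1])/2,np.linalg.norm(d))
    cv2.imwrite(f'pics/{tag}.png',np.hstack([im,cv2.resize(P,(480,480))])[:,::1,::-1] if 0 else P[:,:,::-1])
E
python3 - <<'E'
from cap import *
m=env.camera_model('wrist'); im=env.snapshot('wrist')
s=env.read_state();print(s['eef_pos'],s['ee_rot'],s['ft_force'],s['joint_pos'])
cv2.imwrite('pics/w2.png',im[:,:,::-1])
capfit(im,m,(.525,.128),.018,'o2')
E
```

```text
[0.52562376 0.12706447 0.21127649] [[ 9.73794294e-01 -2.27430363e-01 -3.20430637e-04]
 [-2.27430484e-01 -9.73794230e-01 -4.15616545e-04]
 [-2.17509683e-04  4.77600715e-04 -9.99999862e-01]] [-0.25750904 -0.83659939 -0.55915467] [  -9.86135553   24.02685046  -13.30050226  105.17381532    6.88402485
   51.60143475 -129.48222361]
cap c [0.52521877 0.12802979] [81.84590149 82.20147705]
bars [array([0.55817492, 0.12057426])]
```

View pics/w2.png

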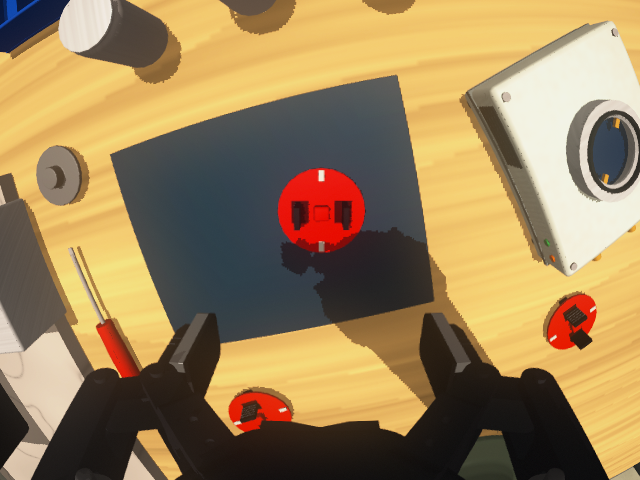

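View pics/o2.png

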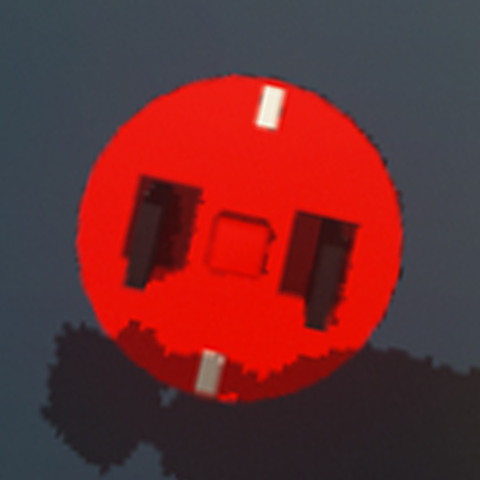

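The cap sits at (321,210) between the fingers: tabs at (299,214) and (343,214), bars at (321,176) and (322,246). Readings are noisy, so I'll average a few to get the offset in tool axes.

```bash
python3 - <<'E'
from h import *
m0=None;C=[];E=[];M=[];R=[]
for i in range(6):
    m=env.camera_model('wrist');s=env.read_state();m2=env.camera_model('wrist')
    im=env.snapshot('wrist')
    cc=(.525,.128);P=ortho(im,m,cc,.06,.018)
    r=red(P);cs,_=cv2.findContours(r,0,2);el=cv2.fitEllipse(cv2.convexHull(np.vstack(cs)));c=o2w(*el[0],cc,.06)
    Rt=s['ee_rot'];C.append(c);E.append(s['eef_pos']);M.append(m['position'])
    R.append(np.degrees(np.arctan2(Rt[1,0],Rt[0,0])))
    h=cv2.cvtColor(P,cv2.COLOR_RGB2HSV);w=((h[...,1]<70)&(h[...,2]>110)&(np.hypot(*(np.indices(h.shape[:2])-240))<160)).astype(np.uint8)
    n,l,st,c2=cv2.connectedComponentsWithStats(w);b=[o2w(*c2[i],cc,.06) for i in range(1,n) if st[i,4]>80]
    if len(b)==2: d=b[0]-b[1];print('capyaw',np.degrees(np.arctan2(d[1],d[0])),(b[0]+b[1])/2)
C,E,M=map(np.array,(C,E,M));print(C,E,M,R,sep='\n')
d=np.mean(C,0)-E.mean(0)[:2];print('off world',d,'tool',[Rt[:2,0]@d,Rt[:2,1]@d])
E
```

```text
capyaw -12.733713090505338 [0.52488642 0.12810463]
capyaw -12.975203925816972 [0.52483357 0.12826854]
capyaw -12.77327354647168 [0.52495618 0.12810118]
capyaw -12.755226594922064 [0.52478015 0.1281359 ]
capyaw -12.846542418863596 [0.52491645 0.12821806]
capyaw -12.652398400136047 [0.52488017 0.12794729]
[[0.52517068 0.12800282]
 [0.52517696 0.12794383]
 [0.52523229 0.12798364]
 [0.525184   0.12795535]
 [0.52520654 0.1279992 ]
 [0.5252142  0.12798562]]
[[0.52562376 0.12706447 0.21127649]
 [0.52593573 0.1258419  0.21146305]
 [0.52612519 0.1253421  0.2116011 ]
 [0.5261597  0.12529496 0.21160676]
 [0.52617216 0.12547529 0.21159673]
 [0.52616914 0.1258122  0.2116046 ]]
[[0.60750056 0.10794308 0.35378859]
 [0.60774032 0.10661912 0.3540181 ]
 [0.60785888 0.10603944 0.35414817]
 [0.60790057 0.1059416  0.35420493]
 [0.60789711 0.10611461 0.3542092 ]
 [0.60786957 0.10641671 0.35417936]]
[np.float64(-13.145840987086485), np.float64(-13.244658540802174), np.float64(-13.309739340738407), np.float64(-13.334434735936433), np.float64(-13.335699399313635), np.float64(-13.31943932165863)]
off world [-0.00083351  0.00217326] tool [np.float64(-0.0013117593446460023), np.float64(-0.001922776847749258)]
```

Settled TCP is (0.5262,0.1257,0.2116). The correction in tool axes is about x -0.15 cm, y -0.2 cm. Descending.

Call:
jog_arm --increments '[[[-0.1,-0.1,1],[0,0,-0.009]],[[-0.15,-0.2,3.5],[0,0,-0.009]],[[-0.15,-0.2,6.5],[0,0,-0.009]],[[-0.15,-0.2,9.5],[0,0,-0.009]],[[-0.15,-0.2,12],[0,0,-0.009]],[[-0.15,-0.2,14],[0,0,-0.009]],[[-0.15,-0.2,15.2],[0,0,-0.009]],[[-0.15,-0.2,15.2],[0,0,-0.009]],[[-0.15,-0.2,15.2],[0,0,-0.009]],[[-0.15,-0.2,15.2],[0,0,-0.009]]]'

```text
clock: 3.88
eef_pos: [0.5254, 0.1299, 0.0603]
ee_rot: [[0.976, -0.219, 0.001], [-0.219, -0.976, 0.0], [0.001, -0.001, -1.0]]
ft_force: [0.4, 0.6, 0.5]
width: 0.999
```

```bash
cat > look.py <<'E'
import sys
from h import *
def look(tag,k=2):
    for i in range(k):
        m=env.camera_model('wrist');s=env.read_state();im=env.snapshot('wrist')
    cv2.imwrite(f'pics/{tag}.png',im[:,:,::-1])
    R=s['ee_rot'];print(s['clock'],'eef',s['eef_pos'].round(4),'yaw',np.degrees(np.arctan2(R[1,0],R[0,0])).round(2),'tilt',R[:2,2].round(4),'F',s['ft_force'].round(2),'T',s['wrist_torque'].round(3),'w',round(s['width'],3),'q7',s['joint_pos'][6].round(1))
    return im,m,s
if __name__=='__main__': look(sys.argv[1])
E
python3 look.py w3
```

```text
3.9333 eef [0.5255 0.13   0.0605] yaw -12.68 tilt [0.0017 0.0006] F [ 0.32 -0.15  0.2 ] T [ 0.023  0.015 -0.017] w 0.996 q7 -133.6
```

View pics/w3.png

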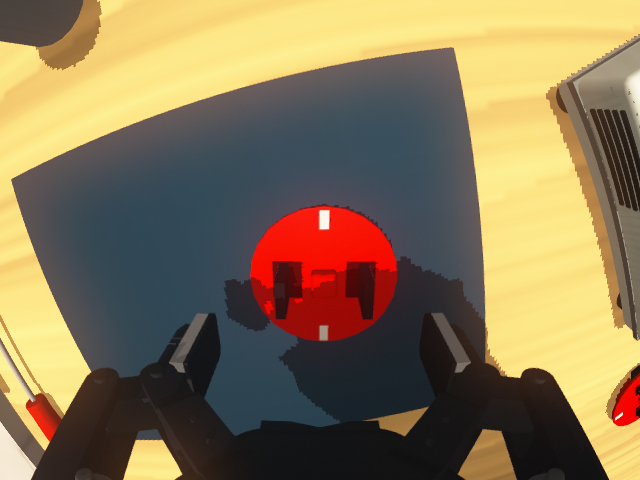

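The cap centre is at column 323.5 and the pads' middle at 320, so I'm about 2 mm off in tool y. Shifting +0.15 cm and going down 4 cm.

Call:
jog_arm --increments '[[[0,0.1,0.7],[0,0,0]],[[0,0.15,1.5],[0,0,0]],[[0,0.15,2.3],[0,0,0]],[[0,0.15,3.1],[0,0,0]],[[0,0.15,3.8],[0,0,0]],[[0,0.15,4],[0,0,0]],[[0,0.15,4],[0,0,0]],[[0,0.15,4],[0,0,0]],[[0,0.15,4],[0,0,0]],[[0,0.15,4],[0,0,0]]]'

```text
clock: 4.82
eef_pos: [0.5247, 0.1284, 0.0196]
ee_rot: [[0.976, -0.219, 0.001], [-0.219, -0.976, 0.0], [0.0, -0.0, -1.0]]
ft_force: [-0.9, 0.3, 0.3]
width: 0.996
```

```bash
python3 look.py w4
```

```text
4.8667 eef [0.5247 0.1284 0.0196] yaw -12.68 tilt [0.0005 0.0002] F [-0.62  0.51 -0.76] T [ 0.083 -0.02  -0.037] w 0.999 q7 -134.6
```

View pics/w4.png

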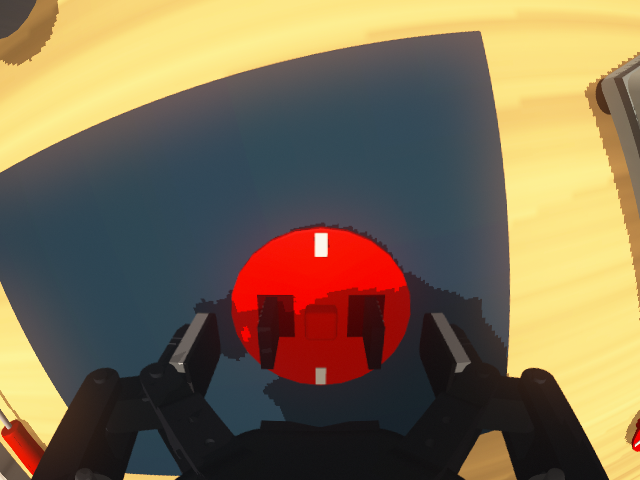

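Cap columns run 232 to 410, so the centre is at 321 and the tabs at (270,330) and (373,330) sit evenly between the pads. Closing at 20 N.

Call:
jog_arm --increments '[[[0,0,0],[0,0,0]],[[0,0,0],[0,0,0]],[[0,0,0],[0,0,0]],[[0,0,0],[0,0,0]],[[0,0,0],[0,0,0]],[[0,0,0],[0,0,0]],[[0,0,0],[0,0,0]],[[0,0,0],[0,0,0]],[[0,0,0],[0,0,0]],[[0,0,0],[0,0,0]]]' --hand 1 --grip_force 21

```text
clock: 5.75
eef_pos: [0.5247, 0.1283, 0.0199]
ee_rot: [[0.976, -0.22, 0.001], [-0.22, -0.976, 0.0], [0.001, -0.0, -1.0]]
ft_force: [-2.4, -1.2, 11.6]
width: 0.41
```

```bash
python3 look.py w5
```

```text
5.8 eef [0.5248 0.1283 0.0199] yaw -12.68 tilt [0.0007 0.    ] F [-1.89 -1.23 12.99] T [-0.301  0.533  0.017] w 0.408 q7 -134.6
```

View pics/w5.png

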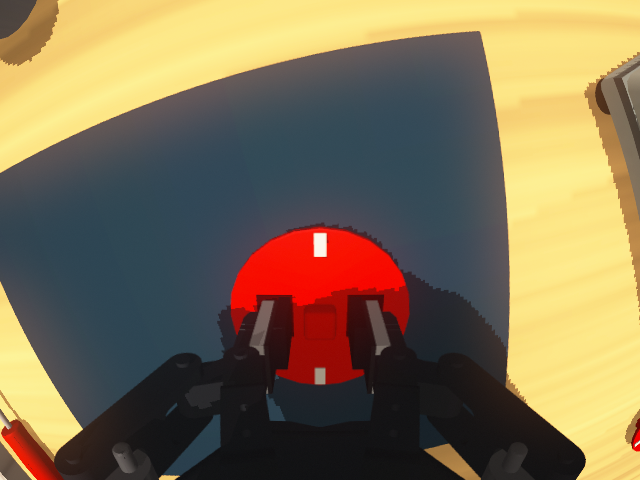

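Width is 0.41 (about 35–36 mm), so the tabs are pinched to the stops. There is a 12 N push up on the tips, which lifting will relieve. Lifting.

Call:
jog_arm --increments '[[[0,0,-0.1],[0,0,0]],[[0,0,-0.3],[0,0,0]],[[0,0,-0.6],[0,0,0]],[[0,0,-1.2],[0,0,0]],[[0,0,-2.2],[0,0,0]],[[0,0,-3.5],[0,0,0]],[[0,0,-5],[0,0,0]],[[0,0,-5],[0,0,0]],[[0,0,-5],[0,0,0]],[[0,0,-5],[0,0,0]]]'

```text
clock: 6.68
eef_pos: [0.5244, 0.1282, 0.0693]
ee_rot: [[0.976, -0.219, 0.0], [-0.219, -0.976, 0.0], [0.0, -0.0, -1.0]]
ft_force: [0.2, -0.0, -0.6]
width: 0.405
```

```bash
python3 look.py w6
```

```text
6.7333 eef [0.5242 0.1282 0.069 ] yaw -12.68 tilt [-0.0005 -0.0001] F [ 0.4  -0.17 -1.06] T [-0.011  0.048  0.032] w 0.413 q7 -133.2
```

View pics/w6.png

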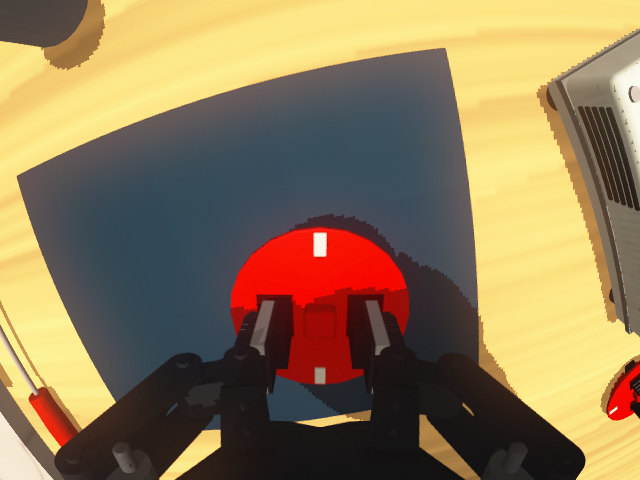

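The cap is lifted with its pose in the hand unchanged (320,305). Measuring the cap in the tool frame.

```bash
cat > hand.py <<'E'
from look import *
def capintool(im,m,s,dz=-0.0019):
    z=s['eef_pos'][2]+dz;cc=tuple(s['eef_pos'][:2]);R=s['ee_rot']
    P=ortho(im,m,cc,.06,z)
    r=red(P);cs,_=cv2.findContours(r,0,2);el=cv2.fitEllipse(cv2.convexHull(np.vstack([c for c in cs if cv2.contourArea(c)>300])));c=o2w(*el[0],cc,.06)
    h=cv2.cvtColor(P,cv2.COLOR_RGB2HSV);w=((h[...,1]<90)&(h[...,2]>100)&(np.hypot(*(np.indices(h.shape[:2])-240))<160)).astype(np.uint8)
    n,l,st,c2=cv2.connectedComponentsWithStats(w)
    b=[o2w(*c2[i],cc,.06) for i in range(1,n) if 100<st[i,4]<900]
    d=c-s['eef_pos'][:2];print('cap tool xy mm',[1e3*R[:2,0]@d,1e3*R[:2,1]@d],'axes',np.array(el[1])*.25)
    for q in b: d=q-s['eef_pos'][:2];print('  light blob tool mm',[1e3*R[:2,0]@d,1e3*R[:2,1]@d])
    cv2.imwrite('pics/hand.png',P[:,:,::-1])
if __name__=='__main__':
    im,m,s=look('wh');capintool(im,m,s)
E
python3 hand.py
```

```text
6.8333 eef [0.5241 0.1283 0.0688] yaw -12.67 tilt [-0.0009 -0.0002] F [ 0.48  0.38 -0.33] T [-0.041 -0.01   0.038] w 0.407 q7 -133.2
cap tool xy mm [np.float64(1.1152642215426247), np.float64(0.051601673558242106)] axes [81.00375366 82.06968689]
  light blob tool mm [np.float64(34.16329976323828), np.float64(0.022021119070730604)]
  light blob tool mm [np.float64(2.8829564738745153), np.float64(23.880899929541442)]
  light blob tool mm [np.float64(-18.028508488059078), np.float64(-28.536424842170547)]
  light blob tool mm [np.float64(-18.11329156285171), np.float64(28.308914571079807)]
  light blob tool mm [np.float64(-34.046876325244355), np.float64(0.043961222304012545)]
```

View pics/hand.png

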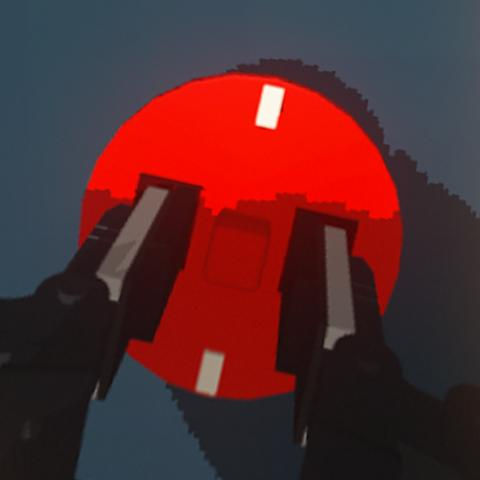

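In the hand, the bars are at x ±34.1 mm, y 0, so the cap axis coincides with the TCP and its yaw with the tool's. Carrying it over the port, still about 9° short of the key line.

Call:
jog_arm --increments '[[[0,0,-1.5],[0,0,0]],[[0.2,0.8,-4.5],[0,0,0]],[[0.9,3,-7.5],[0,0,0]],[[1.9,6.2,-9.5],[0,0,0]],[[3,9.7,-10],[0,0,0]],[[4,13.2,-10],[0,0,0]],[[5.1,16.7,-10],[0,0,0]],[[6.2,20.2,-10],[0,0,0]],[[7.2,23.4,-10],[0,0,0]],[[7.8,25.3,-10],[0,0,0]]]'

```text
clock: 7.72
eef_pos: [0.5445, -0.1397, 0.1689]
ee_rot: [[0.975, -0.223, -0.001], [-0.223, -0.975, -0.001], [-0.0, 0.001, -1.0]]
ft_force: [0.7, 0.0, -0.3]
width: 0.408
```

Call:
jog_arm --increments '[[[0.1,0.5,0],[0,0,0]],[[0.1,0.5,0],[0,0,0]],[[0.1,0.5,0],[0,0,0]],[[0.1,0.5,0],[0,0,0]],[[0.1,0.5,0],[0,0,0]],[[0.1,0.5,0],[0,0,0]]]'

```text
clock: 8.22
eef_pos: [0.5451, -0.1396, 0.1694]
ee_rot: [[0.976, -0.218, 0.0], [-0.218, -0.976, 0.0], [0.0, -0.0, -1.0]]
ft_force: [-0.8, -0.8, -0.2]
width: 0.409
```

```bash
python3 hand.py
```

```text
8.2667 eef [ 0.5451 -0.1399  0.1694] yaw -12.61 tilt [0.0001 0.0001] F [ 0.09  0.01 -1.17] T [0.021 0.003 0.001] w 0.407 q7 -100.9
cap tool xy mm [np.float64(-6.3844339111269015), np.float64(2.5153287201592507)] axes [ 80.62876129 100.55008698]
  light blob tool mm [np.float64(34.13938369185739), np.float64(-0.07141568138930088)]
```

View pics/wh.png

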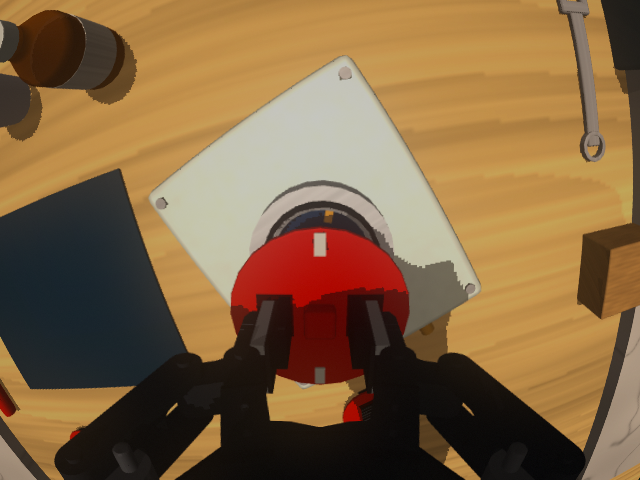

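The cap is over the port: bar at (320,245), a key visible at (329,215). Lowering to just above the rim with a +0.1 cm correction in tool y.

Call:
jog_arm --increments '[[[0,0.1,0.5],[0,0,0]],[[0,0.1,1.5],[0,0,0]],[[0,0.1,2.5],[0,0,0]],[[0,0.1,3.5],[0,0,0]],[[0,0.1,4.2],[0,0,0]],[[0,0.1,4.8],[0,0,0]],[[0,0.1,5],[0,0,0]],[[0,0.1,5],[0,0,0]],[[0,0.1,5],[0,0,0]],[[0,0.1,5],[0,0,0]]]'

```text
clock: 9.15
eef_pos: [0.545, -0.1417, 0.1197]
ee_rot: [[0.976, -0.22, 0.001], [-0.22, -0.976, -0.0], [0.001, -0.0, -1.0]]
ft_force: [0.1, 0.4, -0.1]
width: 0.409
```

```bash
python3 look.py w8; python3 - <<'E'
from h import *
im=env.snapshot('scene');cv2.imwrite('pics/s8.png',cv2.resize(im[150:300,190:390],None,fx=4,fy=4,interpolation=cv2.INTER_CUBIC)[:,:,::-1])
E
```

```text
9.2 eef [ 0.545  -0.1418  0.1197] yaw -12.68 tilt [ 0.0007 -0.0001] F [-0.12  0.67 -0.57] T [-0.04   0.026  0.008] w 0.412 q7 -101.9
```

View pics/w8.png

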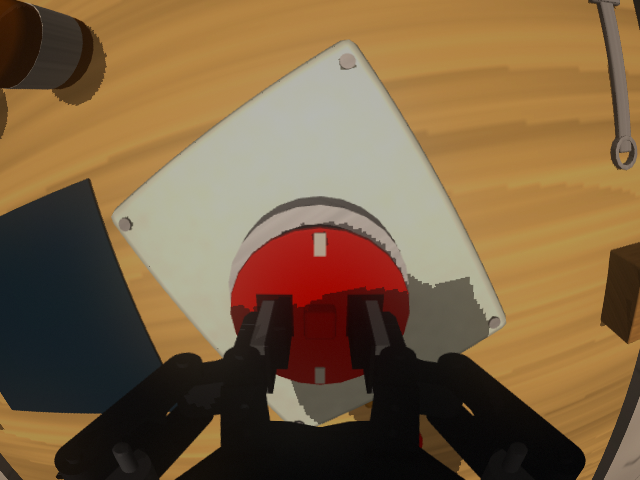

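View pics/s8.png

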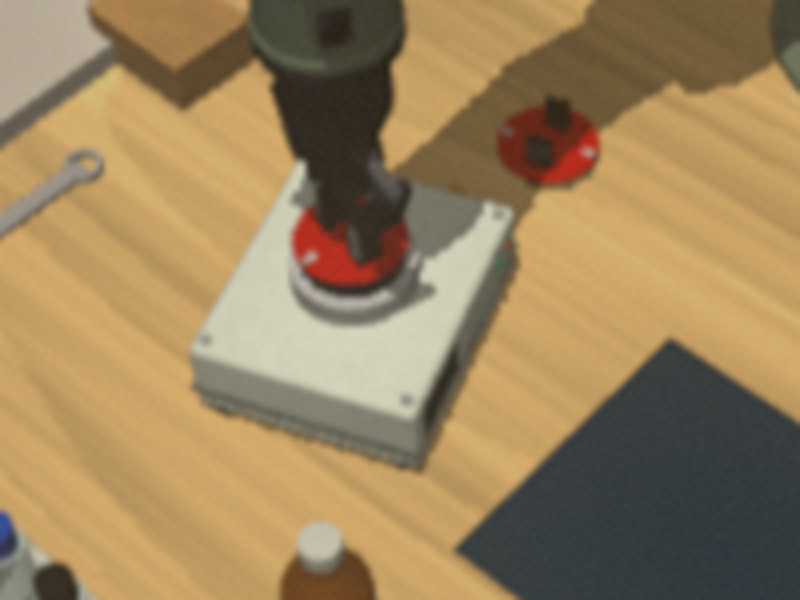

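Collar (columns 229–410) and cap (231–409) share a centre. Lowering gently into the rim in small steps.

Call:
jog_arm --increments '[[[0,-0.05,0.2],[0,0,0]],[[0,-0.05,0.4],[0,0,0]],[[0,-0.05,0.6],[0,0,0]],[[0,-0.05,0.8],[0,0,0]],[[0,-0.05,0.95],[0,0,0]],[[0,-0.05,1.05],[0,0,0]],[[0,-0.05,1.1],[0,0,0]],[[0,-0.05,1.1],[0,0,0]],[[0,-0.05,1.1],[0,0,0]]]'

```text
clock: 10.05
eef_pos: [0.5448, -0.1412, 0.1083]
ee_rot: [[0.976, -0.219, 0.0], [-0.219, -0.976, 0.0], [-0.0, -0.0, -1.0]]
ft_force: [0.0, -1.1, -1.6]
width: 0.41
```

Call:
jog_arm --increments '[[[0,0,0.05],[0,0,0]],[[0,0,0.1],[0,0,0]],[[0,0,0.1],[0,0,0]],[[0,0,0.1],[0,0,0]]]'

```text
clock: 10.38
eef_pos: [0.5448, -0.1412, 0.1073]
ee_rot: [[0.976, -0.219, -0.0], [-0.219, -0.976, 0.0], [-0.0, -0.0, -1.0]]
ft_force: [-0.2, -0.1, -0.2]
width: 0.412
```

```bash
python3 look.py w9
```

```text
10.4333 eef [ 0.5448 -0.1412  0.1073] yaw -12.68 tilt [-0.0001  0.    ] F [-0.36  0.18 -0.7 ] T [ 0.051  0.011 -0.025] w 0.409 q7 -102.3
```

Call:
jog_arm --increments '[[[0,0,0.05],[0,0,0]],[[0,0,0.05],[0,0,0]],[[0,0,0.05],[0,0,0]]]'

```text
clock: 10.73
eef_pos: [0.5449, -0.1412, 0.1069]
ee_rot: [[0.976, -0.219, 0.0], [-0.219, -0.976, -0.0], [0.0, 0.0, -1.0]]
ft_force: [-1.0, -0.3, 3.5]
width: 0.408
```

Call:
jog_arm --increments '[[[0,0,0.05],[0,0,0]],[[0,0,0.05],[0,0,0]],[[0,0,0.05],[0,0,0]]]'

```text
clock: 10.98
eef_pos: [0.545, -0.1412, 0.1067]
ee_rot: [[0.976, -0.219, 0.0], [-0.219, -0.976, -0.0], [0.0, 0.0, -1.0]]
ft_force: [-1.8, 0.5, 9.6]
width: 0.406
```

```bash
python3 look.py w10
```

```text
11.0333 eef [ 0.545  -0.1412  0.1067] yaw -12.68 tilt [ 0.0005 -0.0001] F [-1.73  0.41  9.76] T [0.047 0.531 0.012] w 0.408 q7 -102.3
```

The cap rests on the keys at TCP z 0.1067 with 9.7 N, as expected. Easing to about 6 N and turning gently towards the keys.

Call:
jog_arm --increments '[[[0,0,-0.03],[0,0,0]],[[0,0,-0.03],[0,0,0.015]],[[0,0,-0.03],[0,0,0.03]],[[0,0,-0.03],[0,0,0.045]],[[0,0,-0.03],[0,0,0.06]],[[0,0,-0.03],[0,0,0.075]],[[0,0,-0.03],[0,0,0.09]],[[0,0,-0.03],[0,0,0.09]]]'

```text
clock: 11.75
eef_pos: [0.5447, -0.1412, 0.1065]
ee_rot: [[0.952, -0.308, -0.0], [-0.308, -0.952, -0.0], [-0.0, 0.0, -1.0]]
ft_force: [1.0, -0.4, 0.9]
width: 0.406
```

```bash
python3 look.py w11
```

```text
11.8 eef [ 0.5447 -0.1412  0.1065] yaw -17.85 tilt [-0.0002  0.    ] F [ 1.36 -0.57  1.5 ] T [-0.122 -0.101 -0.001] w 0.409 q7 -106.4
```

Yaw is now -17.9° and the contact force has dropped to 1.5 N. Restoring a light push and continuing.

Call:
jog_arm --increments '[[[0,0,0.04],[0,0,0]],[[0,0,0.04],[0,0,0.01]],[[0,0,0.04],[0,0,0.02]],[[0,0,0.04],[0,0,0.02]]]'

```text
clock: 12.18
eef_pos: [0.5446, -0.1412, 0.106]
ee_rot: [[0.945, -0.326, -0.0], [-0.326, -0.945, 0.0], [-0.0, 0.0, -1.0]]
ft_force: [0.1, 0.4, -1.3]
width: 0.404
```

```bash
python3 look.py w12
```

```text
12.2333 eef [ 0.5446 -0.1412  0.1061] yaw -18.99 tilt [-0.0004  0.0001] F [-0.31 -0.36 -0.23] T [ 0.015 -0.019 -0.04 ] w 0.407 q7 -107.3
```

View pics/w12.png

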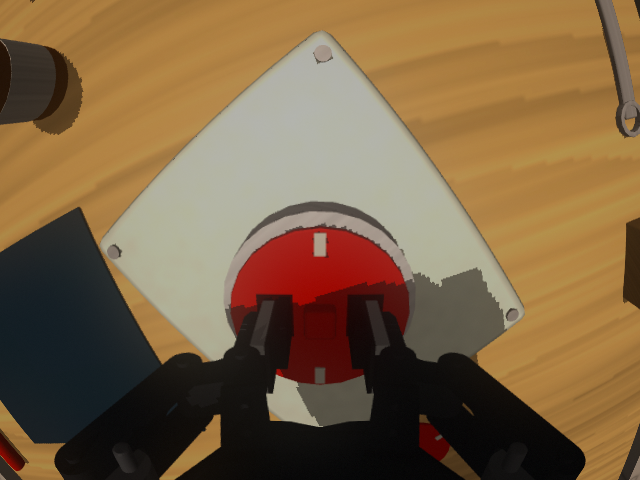

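The force has vanished at z 0.1061, below the resting height, so the notches seem to be meeting the keys. Turning a little further towards the middle of the notch while easing down 1 mm.

Call:
jog_arm --increments '[[[0,0,0.03],[0,0,0.01]],[[0,0,0.06],[0,0,0.02]],[[0,0,0.1],[0,0,0.03]],[[0,0,0.1],[0,0,0.03]],[[0,0,0.1],[0,0,0.03]]]'

```text
clock: 12.7
eef_pos: [0.5448, -0.1412, 0.1052]
ee_rot: [[0.935, -0.353, -0.0], [-0.353, -0.935, -0.0], [-0.0, 0.0, -1.0]]
ft_force: [-0.3, 0.3, -0.6]
width: 0.411
```

```bash
python3 look.py w13
```

```text
12.75 eef [ 0.5448 -0.1412  0.1052] yaw -20.68 tilt [-0. -0.] F [ 0.12 -0.84 -1.15] T [-0.005  0.021  0.028] w 0.407 q7 -108.7
```

No force at z 0.1052 and yaw -20.7°, so the notches are over the keys. Pressing down against the seal in small steps.

Call:
jog_arm --increments '[[[0,0,0.05],[0,0,0.005]],[[0,0,0.1],[0,0,0.01]],[[0,0,0.15],[0,0,0.01]],[[0,0,0.2],[0,0,0.01]],[[0,0,0.25],[0,0,0.01]],[[0,0,0.3],[0,0,0.01]],[[0,0,0.3],[0,0,0.01]],[[0,0,0.3],[0,0,0.01]]]'

```text
clock: 13.47
eef_pos: [0.5449, -0.1412, 0.1022]
ee_rot: [[0.932, -0.363, 0.0], [-0.363, -0.932, -0.0], [0.0, -0.0, -1.0]]
ft_force: [-0.4, 0.0, 3.6]
width: 0.407
```

```bash
python3 look.py w14
```

```text
13.5167 eef [ 0.5449 -0.1412  0.1022] yaw -21.27 tilt [0.0001 0.    ] F [-0.04  0.71  3.14] T [ 0.044 -0.02   0.041] w 0.407 q7 -109.2
```

Seal contact is as described, 3–4 N. Continuing to fully home.

Call:
jog_arm --increments '[[[0,0,0.05],[0,0,0]],[[0,0,0.1],[0,0,0]],[[0,0,0.1],[0,0,0]],[[0,0,0.1],[0,0,0]]]'

```text
clock: 13.9
eef_pos: [0.5449, -0.1412, 0.1012]
ee_rot: [[0.932, -0.363, 0.0], [-0.363, -0.932, -0.0], [0.0, -0.0, -1.0]]
ft_force: [0.1, -0.3, 3.3]
width: 0.408
```

Call:
jog_arm --increments '[[[0,0,0.03],[0,0,0]],[[0,0,0.05],[0,0,0]],[[0,0,0.05],[0,0,0]],[[0,0,0.05],[0,0,0]]]'

```text
clock: 14.23
eef_pos: [0.5449, -0.1412, 0.101]
ee_rot: [[0.932, -0.363, 0.0], [-0.363, -0.932, -0.0], [0.0, -0.0, -1.0]]
ft_force: [-1.9, 1.4, 9.9]
width: 0.413
```

```bash
python3 look.py w15
```

```text
14.2833 eef [ 0.5449 -0.1412  0.101 ] yaw -21.27 tilt [ 0.0003 -0.    ] F [-1.74  0.17 10.31] T [0.06  0.34  0.061] w 0.407 q7 -109.2
```

The flange meets the collar at z 0.1010 with 10 N, so the cap is fully home. Opening the fingers so the tabs spring out.

Call:
jog_arm --increments '[[[0,0,0],[0,0,0]],[[0,0,0],[0,0,0]],[[0,0,0],[0,0,0]],[[0,0,0],[0,0,0]],[[0,0,0],[0,0,0]],[[0,0,0],[0,0,0]],[[0,0,0],[0,0,0]],[[0,0,0],[0,0,0]],[[0,0,0],[0,0,0]],[[0,0,0],[0,0,0]]]' --hand -1

```text
clock: 15.17
eef_pos: [0.5448, -0.1412, 0.1007]
ee_rot: [[0.932, -0.363, -0.0], [-0.363, -0.932, 0.0], [-0.0, 0.0, -1.0]]
ft_force: [-1.0, -0.3, -0.2]
width: 1.0
```

```bash
python3 look.py w16
```

```text
15.2167 eef [ 0.5448 -0.1412  0.1007] yaw -21.27 tilt [0. 0.] F [-0.93 -0.01  0.42] T [ 0.039 -0.006 -0.005] w 1.002 q7 -109.2
```

View pics/w16.png

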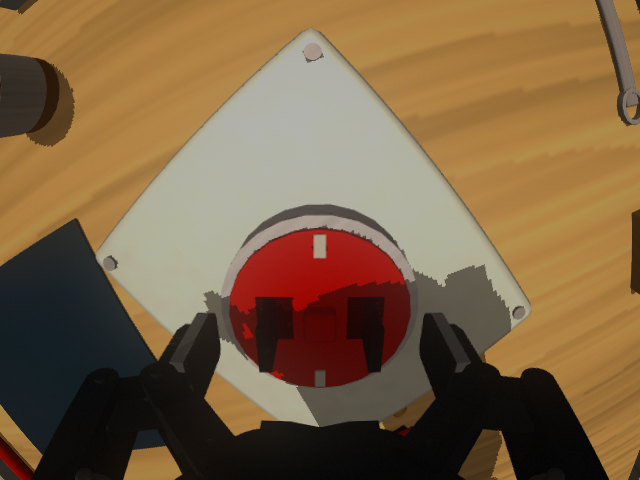

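The fingers are clear and the tabs at (268,335) and (372,335) have sprung back to their free spacing. Retreating straight up.

Call:
jog_arm --increments '[[[0,0,-0.3],[0,0,0]],[[0,0,-1],[0,0,0]],[[0,0,-2.5],[0,0,0]],[[0,0,-4.5],[0,0,0]],[[0,0,-7],[0,0,0]],[[0,0,-9.5],[0,0,0]],[[0,0,-12],[0,0,0]],[[0,0,-13.5],[0,0,0]],[[0,0,-14],[0,0,0]],[[0,0,-14],[0,0,0]]]'

```text
clock: 16.1
eef_pos: [0.5453, -0.1413, 0.2422]
ee_rot: [[0.932, -0.363, 0.002], [-0.363, -0.932, -0.0], [0.002, -0.0, -1.0]]
ft_force: [-0.3, -0.2, -0.7]
width: 0.999
```

Call:
jog_arm --increments '[[[0,0,0],[0,0,0]],[[0,0,0],[0,0,0]],[[0,0,0],[0,0,0]],[[0,0,0],[0,0,0]],[[0,0,0],[0,0,0]]]'

```text
clock: 16.52
eef_pos: [0.5447, -0.1411, 0.2401]
ee_rot: [[0.932, -0.363, -0.001], [-0.363, -0.932, 0.0], [-0.001, 0.0, -1.0]]
ft_force: [0.2, 0.2, -0.4]
width: 0.997
```

```bash
python3 - <<'E'
from look import *
im,m,s=look('w17',2)
cc=(.5449,-.141)
for z in (.099,.101,.103,.106):
    P=ortho(im,m,cc,.06,z)
    r=red(P);cs,_=cv2.findContours(r,0,2);el=cv2.fitEllipse(cv2.convexHull(np.vstack([c for c in cs if cv2.contourArea(c)>200])));print(z,'c',o2w(*el[0],cc,.06).round(4),(np.array(el[1])*.25).round(2))
h=cv2.cvtColor(P,cv2.COLOR_RGB2HSV)
P=ortho(im,m,cc,.06,.101);cv2.imwrite('pics/o17.png',P[:,:,::-1])
im=env.snapshot('scene');cv2.imwrite('pics/s17f.png',im[:,:,::-1]);cv2.imwrite('pics/s17.png',cv2.resize(im[170:270,220:340],None,fx=6,fy=6,interpolation=cv2.INTER_CUBIC)[:,:,::-1])
E
```

```text
16.5667 eef [ 0.5447 -0.1411  0.2403] yaw -21.27 tilt [-0.0006  0.0002] F [ 0.56 -0.66  0.32] T [-0.009  0.041 -0.023] w 0.996 q7 -106.9
0.099 c [ 0.5451 -0.141 ] [81.49 81.59]
0.101 c [ 0.5456 -0.1412] [80.95 81.01]
0.103 c [ 0.5462 -0.1414] [80.33 80.44]
0.106 c [ 0.547  -0.1417] [79.44 79.58]
```

View pics/o17.png

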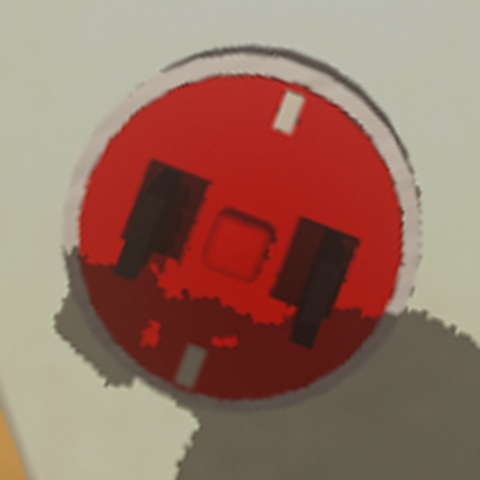

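View pics/s17.png

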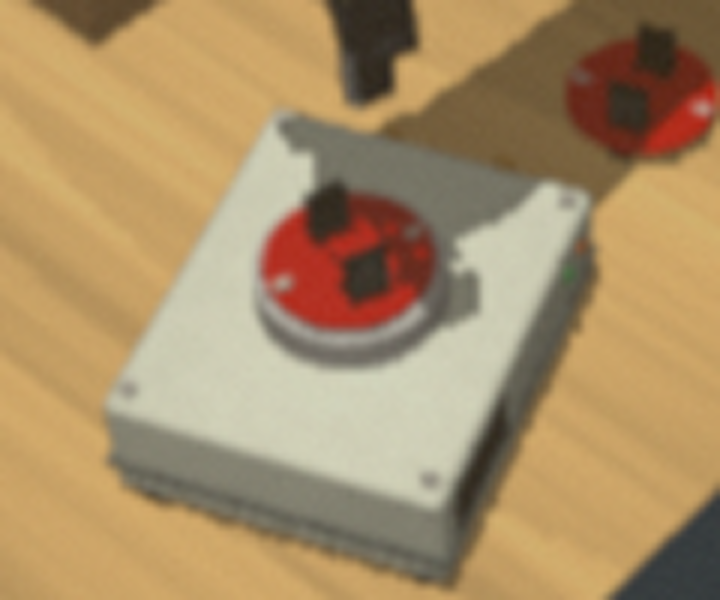

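View pics/w17.png

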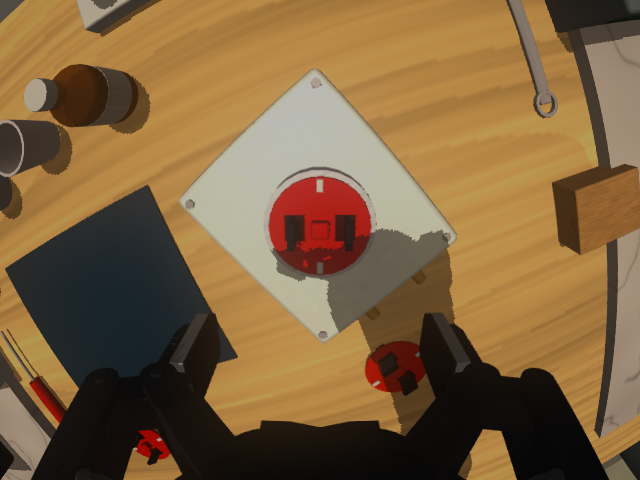

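Last views: the cap is level and concentric, its tabs are out, and nothing else has moved. The flange's apparent size puts it down at the collar. Handing in.

```bash
python3 -c "
from bench import env
print(env.job_done(), env.read_state()['clock'])"
```

```text
the job is handed in; nothing more can be done
the job is handed in; nothing more can be done
```

The red cap that was on the mat, the farthest from the base, is now on the detector's window port and locked. I handed the job in at about 17 s on the robot's clock.

**What I did:**
- I pinched both tabs to their stops at 21 N and lowered the cap into the rim about 9° short of the keys. It came to rest on them at just under 10 N.
- I turned it gently until the force vanished and it dropped over the keys, at a yaw of about -19°. I turned it a little further, to -21.3°, to get nearer the key line.
- I pressed it through the seal (3–4 N) until the flange met the collar at about 10 N. Then I opened the fingers and raised the hand straight up, so the robot touches nothing.

**Last checks:**
- The cap is round and level in the rectified view, and centred on the port to within about 1 mm.
- The tabs are back at their free spacing, and the force on the hand is near zero.
- In the last wrist and scene views nothing else appeared to have moved. I checked this by eye, not by measuring.

**What disagreed or was not seen:**
- The flange's apparent size put its top at roughly 0.0975 m, against 0.101 m expected for the locked cap. I put this down mainly to the roughly 2 mm calibration error, though the gap is somewhat larger than that.
- The lugs under the lip cannot be seen, so the lock is judged from the cap's low height and the free tabs. I did not tug on the cap to test it.
- While pinching the cap on the mat, the fingertips briefly pressed down with about 12–13 N. This cleared on lifting and did not involve the port.

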